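# Show the tapered wing rib to the inspection camera

### The arm

A 7-joint arm with a two-finger parallel gripper is mounted at the origin on the work surface. World frame = base frame: x ahead of the robot, y to its left, z up, the work surface at z = 0. Lengths are in mm, angles in degrees, forces in N, time in s.
With the tool pointing down it reaches from about 350 to 900 mm from the base axis. Payload 7.2 kg.
Tool frame: the origin (TCP) lies at the very end of the fingers, on their centre line; the grasp point (between the pads) lies 19 mm behind it; z points along the fingers, y is the direction in which the jaws open and shut (so a half turn about z gives the same grasp; the last joint's range is limited). The gripper opens to 88 mm and grips with 3 to 60 N. Pads are 20 mm wide; open, the fingers measure 115 mm over their backs; the gripper's body (75 mm by 178 mm) begins 61 mm behind the grasp point.
Start: joints at [-69.683, 23.554, -0.728, 91.456, 0.321, 64.991, -4.71], TCP at [256.457, 569.964, 222.653] pointing down, gripper open.
Joint ranges: [-169.25, 169.25], [-16.82, 113.86], [-84.01, 82.57], [7.8, 145.47], [-59.2, 239.2], [7.22, 106.19], [-163.78, 163.78]. Speed limits (degrees/s): [136.94, 136.94, 172.46, 172.46, 180, 180, 180].

### API

Orientations are given as a 3x3 rotation matrix whose columns are the frame's x, y, z axes.
In Python, from cell import status, read_camera, ticket, boxes_of, outline_of, landmark_of gives the robot as it stands.
- The arm moves only by the shell command python3 -m inch 'ROWS'. ROWS is JSON, a list of rows, each a list of 3 entries, a list of its own where there are three numbers: the shift along the tool's x, y, z in m, then the turn, a rotation vector about the tool's x, y, z in rad, then the opening, from 0 (shut) to 1 (fully open). A call has 1 to 12 rows; each row is the pose to reach, as a shift and turn from the pose measured when the call began, along the tool's axes at that moment; what a row does not reach only later rows make up. A row lasts 1/8 s, in which the tool goes at most 62.5 mm and 10.7 degrees, less where a joint would pass 70% of its speed; a pose out of reach is approached as far as the arm can. A call with a gripper value outside its range is refused whole. The fingers move at their own pace and stop on an object; the grip force is fixed at half the most. Time passes only in rows, so rows that repeat a pose let the fingers close. It gives the time, the measured TCP pose, the force and the opening at its end, in the units of the state.
- status.get_obs(): the state, without advancing time (a new reading comes with each control period).
- read_camera(name): name is "scene" or "top"; returns a dict with "image" (480x640x3 uint8, blue, green, red), "mtx" (3x3 intrinsics, pixels), "k1" (the pictures are not rectified: a ray, as slopes to the right and down, at radius r is drawn at 1 + k1 r^2 times it, then the intrinsics apply), "R" (3x3) and "t" (3): a world point X has camera coordinates R X + t. Camera axes: x right, y down, z forward; pixel columns grow to the right and rows downward; lengths in mm; the calibration is good to about 2 mm. A picture is of the moment at which its call begins. There is no depth.
- ticket.sign_off(): hands the job in, once; it reports no verdict.
Trained networks look in a picture, given as the dict that the camera call returned (one of the last four; its "shot" number tells which), for a name from the list of things; names that differ only in an ending like _2 or _b are one class to them, and where a whole thing is asked for, a point or a joint stands for the part that bears it (a point fixed in the world has none). Each returns a list of dicts, best first, with "conf" (0 to 1); they miss things now and then, are a little off and sometimes report something else, mostly with a low value. They report only what shows in the picture. A call takes as long as a camera call. They do not tell look-alikes from the thing itself.
- boxes_of(picture, target): "extent" ([left, top, width, height] in pixels, round what is visible of it).
- outline_of(picture, target): "region" (480x640 bool, what is visible of it) and "extent" ([left, top, width, height] in pixels, round what is visible of it).
- landmark_of(picture, target): "xy" ([column, row] in pixels: a listed point, or the origin of a listed thing).
The state is a dict: "t": time; "joint_pos": joint angles; "dq": joint speeds; "tau": joint torques, N m; "position": TCP position; "orientation": TCP orientation; "ft_force": force on the tool from outside, world axes, zero at the start; "moment": the same for the moment, N m; "width": finger opening in mm.
Only numpy, scipy, OpenCV 4.12 (cv2) and the standard library are available. Lean on these libraries where they do the work, as an engineer would, in place of code of your own. Each camera call takes 0.05 s, during which the arm holds its last target. There are 200 camera calls.

### The job

Slide the bin of clamps out from in front of the inspection camera and into its taped outline on the bench, without lifting or tipping it. Then take the tapered rib out of the rack and hold it up in front of the camera, right way up, with the middle of its smooth face on the lens axis 18 cm from the lens, that face square to the lens and the long bottom edge level. Finish while still holding it there in the gripper, touching nothing else, and leave the other two ribs, the bucking bar and the hammer where they are.

Things in the scene. Friction and masses are not known exactly. Their poses are not given: they have to be found in the camera images.
- bin: Open grey plastic bin full of steel spring clamps (they stay in): 120 mm (own x) by 150 (own y) by 120 high, flat upright walls, rim 4 mm proud at the mouth. 0.6 to 0.95 kg; slides on the carpet with a friction near 0.6. Starts in front of the camera, roughly square to it, 150 mm side across the view. Origin: centre of the underside, z up.
- outline: The bin's place: a rectangle of pale masking tape flat on the bench at the robot's left (+y), clear inside 160 mm (own x) by 190 (own y); tape 19 mm wide, no height. Origin: its centre, on the bench. The bin belongs inside it, its 150 mm side along the outline's y, either way round.
- rack: Fixed plywood board at the robot's right (-y), 235 mm (own x) by 220 (own y), 18 thick. Three rib places 75 mm apart along own x (middle one at x 0); which rib is where varies. Each has two pairs of upright dowels (10 mm thick, 48 high, 26 clear between the two of a pair) at own y -55 and +55 mm. Ribs stand between them with 3 mm play. Origin: centre of the underside.
- tapered_rib: The rib to show: bare aluminium, top edge sloping from 88 mm high (front end, own x -97 mm) to 42 (tail, x +123); flat bottom, three holes shrinking tailwards; 20 mm thick; 0.07 to 0.13 kg. Origin: underside (18 mm above the bench in the rack), mid-thickness, below the stiffener. x to the tail, y out of the smooth face, z up. In the rack: y = rack x, tail to rack -y.
- rib_face (a point): Middle of the rib's smooth face: rib frame x 0, y +10, z +34 mm, rib's axes. Flanges and stiffener stand out of the other side, to y -10 mm. Behind this point the upright hat stiffener, 24 mm wide (x -12 to +12), flat-backed at y -10, runs up to the top flange, where the rib is 68 mm high: gripped here across its 20 mm thickness the rib balances.
- rib_front_end (a point): Mid-height of the high front end of the tapered rib, on the smooth face (rib frame: x -97, y +10, z +44 mm; rib's axes).
- lens (a point): Centre of the lens front of the inspection camera: a grey box 52 mm wide, black barrel, ring 45 mm across, on a steel column (top 271 mm up) with a flat base, at the far side of the bench. It faces the robot and looks down by 3 to 18 degrees. Stiff swivel 210 mm up, 70 mm behind the lens front; leave it as set. Axes: it looks along own -x; y level; z up in the picture.
- view (a point): Point in the air on the lens axis, 180 mm in front of the lens: where the middle of the rib's smooth face is to be held. Axes as lens. The rib is right when its own y lies along this x (smooth face to the lens), its z along this z, and its x (to the tail) along this -y.
- straight_rib: Another rib in the rack, leave alone: rectangular, 200 mm long, 68 high, 20 thick, two equal holes, stiffener in the middle. Origin under its middle.
- nose_rib: Another rib in the rack, leave alone: D-shaped, 150 mm long, 92 high, 20 thick, one big hole. Origin on its underside, 70 mm from its straight end.
- bucking_bar: Stepped block of bare steel, 38 by 85 mm, 48 high, on the bench near the robot; leave alone. Origin: centre of the underside.
- hammer: Hammer lying on the bench at the far left, beyond the taped outline; leave alone.
Mind the look-alikes: they are no part of the job. Leave any pink or purple look-alike of the tapered_rib alone. Of the things that look like the bin, the larger one is meant.

How it is judged (in metres and radians):
On the way, in this order (a step that is already met when the one before it is completed fails the run):
1. the bin stands inside its taped outline (horizontal distance between bin and outline below 0.03 m and angle between the y axis of bin and the y axis of outline, either way round below 0.3 rad and linear speed of bin below 0.02 m/s), for 0.2 s.
2. the tapered rib is lifted clear of the rack in the gripper (contact force between tapered_rib and the fingers above 0.5 N and height (world z) of tapered_rib above 0.03 m and contact force between tapered_rib and rack below 0.1 N), for 0.1 s.
At the end, for the whole second after the job is handed in: Only the gripper holds the rib, still: middle of its smooth face within 20 mm of the point 180 mm before the lens, smooth side to it, right way up, square and level within 7 degrees; bin within 30 mm and 17 degrees of its outline centre, upright; others not moved over 20 mm (distance between rib_face and view below 0.02 m and angle between the y axis of tapered_rib and the x axis of view, either way round below 0.12 rad and angle between the x axis of tapered_rib and the y axis of view, either way round below 0.12 rad and y of rib_front_end in the frame of view above 0.05 m and angle between tapered_rib's own z axis and vertical below 0.75 rad and linear speed of tapered_rib below 0.02 m/s and contact force between tapered_rib and the fingers above 0.5 N and contact force between tapered_rib and bin below 0.1 N and contact force between tapered_rib and rack below 0.1 N and horizontal distance between bin and outline below 0.03 m and angle between the y axis of bin and the y axis of outline, either way round below 0.3 rad and angle between bin's own z axis and vertical below 0.05 rad); the arm keeps its last pose, push and grip.
It fails at once if the bin is lifted or tipped (angle between bin's own z axis and vertical above 0.2 rad or height (world z) of bin above 0.015 m).
It fails at once if another rib, the bucking bar or the hammer is disturbed (distance of any of straight_rib, nose_rib, bucking_bar, hammer from where it was at the start of the episode above 0.02 m).
It fails at once if the camera is knocked out of its setting (distance of view from where it was at the start of the episode above 0.02 m).
It also fails if it takes over 62 s, if anything falls off the work surface, if the arm or the gripper's body presses on something with over 40 N, if the wrist force passes 120 N, or if a joint passes its speed limit or range.

## Working session

There is one attempt and no reset: what is moved stays moved. The work goes in short steps, Python scripts to look and compute and a shell command to move; the robot and the scene stay as the last step left them, time stands still between calls to the robot, and variables do not carry over. Pictures are saved under pics/ and viewed, about 8 in all and at most 12, crops included, and the job is handed in when it is done.

```bash
mkdir -p pics; ls; cat > h.py <<'E'
import numpy as np, cv2
from cell import status, read_camera, ticket, boxes_of, outline_of, landmark_of
def ray(p,xy):
    u=np.linalg.inv(p['mtx'])@np.array([xy[0],xy[1],1.]); d=u[:2]; s=d.copy()
    for _ in range(20): s=d/(1+p['k1']*(s@s))
    R=np.array(p['R']);t=np.array(p['t']).ravel()
    v=R.T@np.array([s[0],s[1],1]); return -R.T@t, v/np.linalg.norm(v)
def onz(p,xy,z):
    c,v=ray(p,xy); return c+v*(z-c[2])/v[2]
def proj(p,X):
    X=np.atleast_2d(X)@np.array(p['R']).T+np.array(p['t']).ravel(); s=X[:,:2]/X[:,2:]
    s=s*(1+p['k1']*(s**2).sum(1,keepdims=True)); m=np.array(p['mtx'])
    return s@m[:2,:2].T+m[:2,2]
def tri(obs):
    A=0;b=0
    for p,xy in obs:
        c,v=ray(p,xy);M=np.eye(3)-np.outer(v,v);A=A+M;b=b+M@c
    return np.linalg.solve(A,b)
E
python3 - <<'E'
from h import *
np.set_printoptions(precision=1,suppress=True)
o=status.get_obs();print(o)
for n in('scene','top'):
    p=read_camera(n);cv2.imwrite(f'pics/{n}0.png',p['image']);c,v=ray(p,(320,240));print(n,c,v,p['k1'],p['mtx'][0][0])
    for t in('bin','outline','rack','tapered_rib','rib_face','rib_front_end','lens','straight_rib','nose_rib','bucking_bar','hammer'):
        print(t,[(np.round(d['xy']),round(d['conf'],2)) for d in landmark_of(p,t)],[(np.round(d['extent']),round(d['conf'],2)) for d in boxes_of(p,t)])
E
```

```text
pics
{'t': 0.0, 'joint_pos': array([-69.7,  23.6,  -0.7,  91.5,   0.3,  65. ,  -4.7]), 'dq': array([-0. , -0. , -0.1, -0. ,  0. ,  0. , -0.1]), 'tau': array([ -0. , -58.8,   0.6, -29.1,  -0.1,   0. ,   0. ]), 'position': array([256.3, 569.5, 221.8]), 'orientation': array([[-0.9,  0.4, -0. ],
       [ 0.4,  0.9, -0. ],
       [-0. , -0. , -1. ]]), 'ft_force': array([-0. , -0.4,  0.1]), 'moment': array([-0.,  0.,  0.]), 'width': 87.81639683613773}
scene [ 898.3 -739.4 1293.4] [-0.3  0.5 -0.8] -0.10287814851391558 577.3292561240876
bin [(array([277., 257.]), 0.86), (array([334., 294.]), 0.73)] [(array([254., 217.,  43.,  58.]), 0.9), (array([296., 236.,  78.,  84.]), 0.62)]
outline [] [(array([348., 165.,  86.,  70.]), 0.69)]
rack [(array([246., 395.]), 0.65)] [(array([176., 336., 137., 130.]), 0.75)]
tapered_rib [(array([374., 436.]), 0.74), (array([243., 391.]), 0.61), (array([153., 329.]), 0.58), (array([221., 373.]), 0.57)] [(array([202., 343.,  70.,  92.]), 0.82), (array([109., 315.,  93.,  20.]), 0.63)]
rib_face [(array([372., 434.]), 0.93), (array([151., 320.]), 0.75), (array([24
[... 1659 characters left out ...]
,  81.,  27., 100.]), 0.81), (array([429., 198.,  91.,  29.]), 0.6)]
rib_front_end [(array([429., 234.]), 0.95), (array([422.,  88.]), 0.95), (array([493., 409.]), 0.79)] [(array([426., 329.,  76.,  84.]), 0.96), (array([425., 230.,  95.,  24.]), 0.65), (array([413.,  82.,  28.,  95.]), 0.57)]
lens [(array([307., 135.]), 0.74)] [(array([293.,  99.,  23.,  38.]), 0.72)]
straight_rib [(array([469., 213.]), 0.68)] [(array([430., 198.,  88.,  30.]), 0.79)]
nose_rib [(array([462., 278.]), 0.78)] [(array([430., 263.,  74.,  21.]), 0.58)]
bucking_bar [(array([229., 306.]), 0.94)] [(array([208., 297.,  41.,  14.]), 0.94)]
hammer [(array([167., 174.]), 0.92)] [(array([112., 158., 108.,  34.]), 0.96)]
```

View pics/scene0.png

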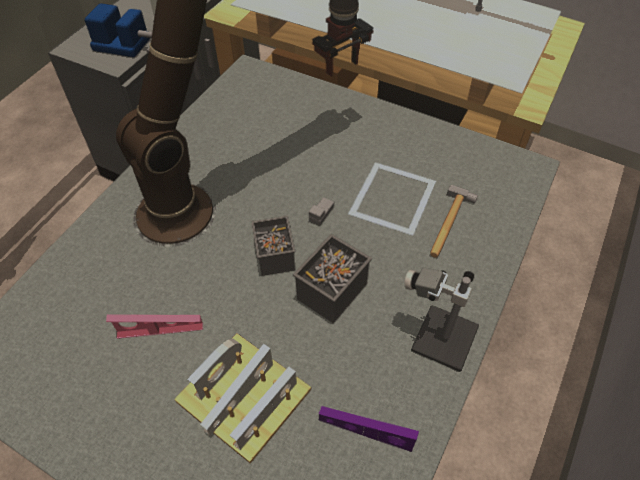

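View pics/top0.png

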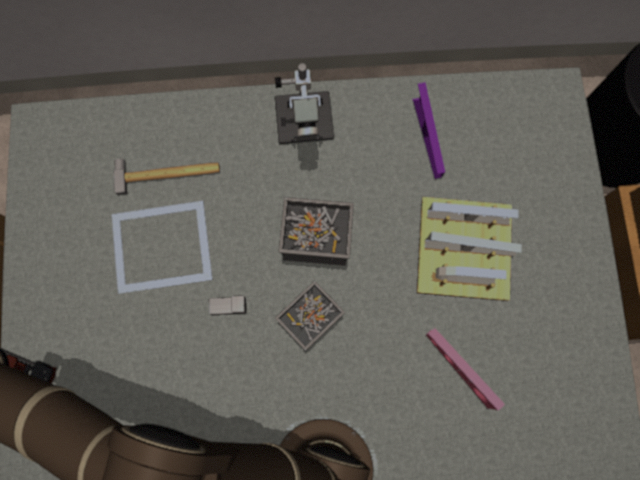

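Top view: the large bin is at (316,232) and the small decoy bin at (310,318). The bare tapered rib is the middle one in the rack (470,243), with decoys purple (431,128) and pink (464,370). The outline is at (161,246) and the camera at (305,115). I choose the large bin and the middle aluminium rib, and check both in one close crop.

```bash
python3 - <<'E'
from h import *
np.set_printoptions(precision=1,suppress=True)
s=read_camera('scene');t=read_camera('top')
def crop(p,x,y,w,h,k,W,H):
    im=cv2.resize(p['image'][y:y+h,x:x+w],None,fx=k,fy=k,interpolation=cv2.INTER_CUBIC)
    for i in range(0,w,10): cv2.line(im,(i*k,0),(i*k,6 if (x+i)%50 else 14),(0,255,255),1)
    for i in range(0,h,10): cv2.line(im,(0,i*k),(6 if (y+i)%50 else 14,i*k),(0,255,255),1)
    o=np.zeros((H,W,3),np.uint8);o[:im.shape[0],:im.shape[1]]=im[:H,:W];return o
a=np.hstack([crop(t,270,60,80,60+40,3,240,300),crop(t,270,190,90,90,3,280,300),crop(s,390,250,93,100,3,280,300)])
b=np.hstack([crop(t,410,190,130,100,3,400,300),crop(s,170,330,133,120,3,400,300)][:2])
b=np.hstack([crop(t,410,190,130,100,3,400,300),crop(s,180,335,100*4//3,100,3,400,300)])
cv2.imwrite('pics/c1.png',np.vstack([a,b]))
def rect(p,name,z,near):
    for d in outline_of(p,name):
        m=d['region'].astype(np.uint8);ys,xs=np.nonzero(m)
        if len(xs)<20: continue
        c=max(cv2.findContours(m,cv2.RETR_EXTERNAL,cv2.CHAIN_APPROX_NONE)[0],key=len)[:,0]
        P=np.array([onz(p,q,z)[:2] for q in c],np.float32)
        print(name,round(d['conf'],2),xs.mean(),ys.mean(),cv2.minAreaRect(P),P.min(0),P.max(0))
for p in(t,s):
    rect(p,'outline',0,0);rect(p,'bin',120,0);rect(p,'rack',18,0)
tl=(307,135)
for n in('lens','rib_face','tapered_rib','rib_front_end'):
    A=landmark_of(s,n);B=landmark_of(t,n)
    for a in A[:4]:
        for b in B[:3]:
            X=tri([(s,a['xy']),(t,b['xy'])]);e=np.linalg.norm(proj(s,X)-a['xy'])+np.linalg.norm(proj(t,X)-b['xy'])
            if e<12: print(n,a['xy'],b['xy'],X,e)
E
```

```text
outline 0.79 160.1882402707276 246.90313028764805 ((542.1674194335938, 354.3271484375), (202.1077423095703, 228.3914794921875), 4.8330817222595215) [433.8 234.1] [645.7 474.7]
outline 0.48 462.40340909090907 254.2465909090909 ((484.7503662109375, -381.42694091796875), (225.10008239746094, 241.86434936523438), 80.88968658447266) [ 350.7 -508.3] [ 618.7 -253.1]
bin 0.8 309.4446190102121 315.14021995286726 ((338.9443664550781, 6.043998718261719), (99.18501281738281, 122.10979461669922), 39.891693115234375) [264.  -69.5] [411.8  80.8]
bin 0.63 315.665850945495 230.7027808676307 ((525.0590209960938, -20.37232208251953), (159.5618133544922, 147.59327697753906), 80.48859405517578) [ 442.5 -108.7] [608.5  63.6]
rack 0.79 462.5511854438522 253.70906083440545 ((481.43060302734375, -376.14935302734375), (221.5217742919922, 242.76458740234375), 81.037841796875) [ 349.1 -502. ] [ 613.8 -249.7]
outline 0.93 394.8138528138528 198.47099567099568 ((542.3404541015625, 358.86834716796875), (197.52236938476562, 226.14208984375), 4.8364362716674805) [435.9 242.2] [646.3 477.3]
bin 0.94 274.3780369290573 
[... 545 characters left out ...]
24.7 -17.3 191.6] 2.7903866386343013
rib_face [241.8, 389.3] [465.8, 241.6] [ 489.6 -374.5   43.5] 1.9192252783211545
rib_face [368.5, 433.0] [432.9, 127.7] [ 786.  -328.8   35.3] 1.2697306383781841
rib_face [151.7, 316.3] [464.3, 376.1] [ 186.  -327.8   52. ] 3.809644381210914
tapered_rib [156.9, 327.4] [463.8, 373.6] [ 192.7 -335.1   11.5] 5.785413484009505
tapered_rib [373.7, 433.1] [426.0, 132.4] [ 790.8 -315.3    2.2] 4.3713424645277374
rib_front_end [113.4, 321.7] [495.7, 408.6] [ 110.6 -388.3   54.8] 5.289488185201502
rib_front_end [269.5, 356.6] [427.5, 235.2] [ 508.1 -281.1   61.9] 1.019337393990628
rib_front_end [411.7, 446.0] [422.3, 91.7] [ 882.1 -312.6   39.7] 1.2511711324505428
```

View pics/c1.png

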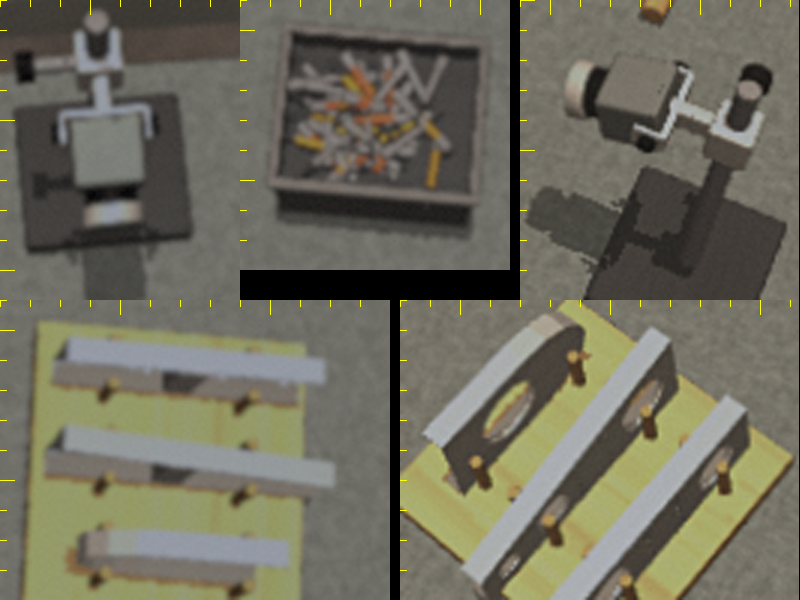

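The crop confirms both choices. The middle rib is silver, long, and higher at its left (+y) end, so it is the tapered one. The large bin's rim corners are at about (286,197), (353,202), (350,257) and (280,252). Next I compute poses and the first approach: fingertips leading at a 30° tilt, jaws across the bin's -y face, low down and clear of the proud rim.

```bash
cat >> h.py <<'E'
from scipy.spatial.transform import Rotation as Ro
np.set_printoptions(precision=3,suppress=True)
def Rpush(a,tilt=30): # push heading a deg (world), fingertips leading by tilt
    a=np.radians(a);t=np.radians(tilt);f=np.array([np.cos(a),np.sin(a),0]);z=np.sin(t)*f-np.cos(t)*np.array([0,0,1])
    y=np.array([np.sin(a),-np.cos(a),0]);return np.c_[np.cross(y,z),y,z]
def go(P,R):
    o=status.get_obs();R0=np.array(o['orientation'])
    return R0.T@(np.array(P)-o['position'])/1000, Ro.from_matrix(R0.T@R).as_rotvec()
E
python3 - <<'E'
from h import *
s=read_camera('scene');t=read_camera('top')
C=np.array([onz(t,q,122)[:2] for q in[(285.7,197.3),(352.7,202.3),(350,257.3),(280,251.7)]])
print('rim',C,C.mean(0)); c=C.mean(0)
for i in range(4): d=C[(i+1)%4]-C[i];print(np.linalg.norm(d),np.degrees(np.arctan2(d[1],d[0])))
for n,z in(('bucking_bar',20),('hammer',10),('straight_rib',80)): print(n,[onz(t,d['xy'],z) for d in landmark_of(t,n)][:2])
# camera yaw: base corners (top picture, z~8) and column top, lens
f=lambda u,v:(270+u/3,60+v/3)
for n,q,z in(('colt',(97,18),271),('base',(15,107),8),('base',(178,97),8),('base',(190,235),8),('base',(27,250),8),('boxbackL',(77,118),215),('boxbackR',(143,118),215),('ringL',(83,212),192),('ringR',(141,212),192)): print(n,onz(t,f(*q),z))
X=c-100*np.array([np.cos(np.radians(86)),np.sin(np.radians(86))])
print(go([X[0],X[1]-60,240],Rpush(86)))
E
```

```text
rim [[ 605.394   41.245]
 [ 583.226 -108.197]
 [ 458.361  -91.789]
 [ 481.668   61.244]] [532.162 -24.374]
151.07796558261046 -98.43795058233619
125.93792774171604 172.51366635648523
154.7978264566491 81.34027095195879
125.33193587397088 -9.181810063936553
bucking_bar [array([382.471, 187.285,  20.   ])]
hammer [array([723.657, 331.152,  10.   ])]
straight_rib [array([ 548.292, -381.378,   80.   ])]
colt [847.826 -14.873 271.   ]
base [910.215  55.736   8.   ]
base [909.632 -83.007   8.   ]
base [783.938 -83.466   8.   ]
base [780.206  52.774   8.   ]
boxbackL [798.576   3.941 215.   ]
boxbackR [795.186 -43.925 215.   ]
ringL [734.629   4.211 192.   ]
ringR [731.646 -38.046 192.   ]
(array([-0.554, -0.577, -0.017]), array([-0.318,  0.457,  1.188]))
```

```bash
python3 - <<'E'
from h import *
f=np.array([np.cos(np.radians(81.5)),np.sin(np.radians(81.5))]);c=np.array([532,-24])
X=c-150*f;print(X,go([*X,240],Rpush(81.5)))
E
```

```text
[ 509.829 -172.352] (array([-0.536, -0.573, -0.017]), array([-0.339,  0.447,  1.265]))
```

```bash
A='[[-0.536,-0.573,-0.017],[-0.339,0.447,1.265],1]'; echo skip; python3 -m inch '[[[-0.09,-0.095,-0.02],[0,0,0.2],1],[[-0.18,-0.19,-0.02],[-0.1,0.15,0.4],1],[[-0.27,-0.29,-0.02],[-0.17,0.22,0.6],1],[[-0.36,-0.38,-0.02],[-0.22,0.3,0.85],1],[[-0.45,-0.48,-0.02],[-0.28,0.37,1.05],1],[[-0.536,-0.573,-0.017],[-0.339,0.447,1.265],1],[[-0.536,-0.573,-0.017],[-0.339,0.447,1.265],1],[[-0.536,-0.573,-0.017],[-0.339,0.447,1.265],1],[[-0.536,-0.573,-0.017],[-0.339,0.447,1.265],1],[[-0.536,-0.573,-0.017],[-0.339,0.447,1.265],1],[[-0.536,-0.573,-0.017],[-0.339,0.447,1.265],1],[[-0.536,-0.573,-0.017],[-0.339,0.447,1.265],1]]'
python3 - <<'E'
from h import *
o=status.get_obs();print(o['joint_pos'],o['orientation'],o['ft_force'])
print(go([509.8,-172.4,28],Rpush(81.5)))
E
```

```text
skip
t: 4.85
position: [499.4, -140.7, 239.7]
orientation: [[0.127, 0.989, 0.074], [0.857, -0.147, 0.494], [0.5, 0.001, -0.866]]
ft_force: [1.2, 0.7, 0.1]
width: 88.0
[ -2.521  23.574  42.163 103.499 -41.666  80.253  46.314] [[ 0.127  0.989  0.074]
 [ 0.857 -0.147  0.494]
 [ 0.5    0.001 -0.866]] [1.173 0.693 0.141]
(array([-0.132,  0.015,  0.168]), array([0.001, 0.   , 0.001]))
```

```bash
python3 -m inch '[[[-0.03,0.014,0.052],[0,0,0],1],[[-0.056,0.014,0.1],[0,0,0],1],[[-0.085,0.014,0.15],[0,0,0],1],[[-0.104,0.014,0.184],[0,0,0],1],[[-0.104,0.014,0.184],[0,0,0],1],[[-0.104,0.014,0.184],[0,0,0],1],[[-0.104,0.014,0.184],[0,0,0],1]]'
python3 - <<'E'
from h import *
t=read_camera('scene');cv2.imwrite('pics/s2.png',t['image'][150:450,150:550])
def tgt(h,c): 
    h=np.radians(h);return c-84*np.array([np.cos(h),np.sin(h)])
for k in np.linspace(0,1,9):
    h=81.5+k*13.3;c=np.array([532,-24])*(1-k)+np.array([542,356])*k
    X=tgt(h,c);a,b=go([*X,28],Rpush(h));print(k,X,a,b)
E
```

```text
t: 5.72
position: [514.9, -141.5, 30.3]
orientation: [[0.125, 0.989, 0.077], [0.857, -0.147, 0.493], [0.499, 0.004, -0.866]]
ft_force: [-0.0, 0.3, -0.4]
width: 87.7
0.0 [ 519.584 -107.077] [ 0.029 -0.     0.019] [0.003 0.001 0.003]
0.125 [523.249 -59.903] [ 0.07  -0.004  0.043] [ 0.018  0.001 -0.022]
0.25 [526.923 -12.658] [ 0.111 -0.007  0.066] [ 0.032  0.001 -0.047]
0.375 [530.604  34.658] [ 0.152 -0.01   0.09 ] [ 0.047  0.001 -0.073]
0.5 [534.288  82.044] [ 0.193 -0.014  0.114] [ 0.061  0.001 -0.098]
0.625 [537.975 129.5  ] [ 0.234 -0.017  0.137] [ 0.076  0.001 -0.123]
0.75 [541.662 177.028] [ 0.275 -0.02   0.161] [ 0.09   0.001 -0.148]
0.875 [545.348 224.626] [ 0.316 -0.024  0.185] [ 0.105  0.001 -0.173]
1.0 [549.029 272.295] [ 0.358 -0.027  0.209] [ 0.119  0.001 -0.198]
```

View pics/s2.png

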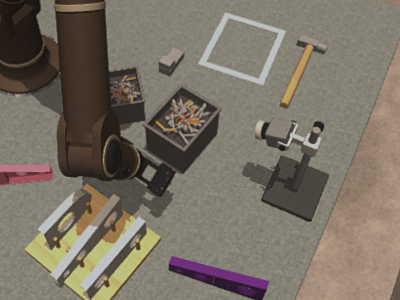

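The hand stands clear just behind the bin's -y face, in front of the rack, and nothing has been touched. I push the first half now.

```bash
python3 -m inch '[[[0.015,0,0.01],[0,0,0],1],[[0.03,0,0.018],[0,0,0],1],[[0.045,-0.002,0.028],[0.01,0,-0.01],1],[[0.06,-0.003,0.037],[0.015,0,-0.018],1],[[0.08,-0.005,0.048],[0.022,0,-0.03],1],[[0.1,-0.006,0.06],[0.028,0,-0.04],1],[[0.12,-0.008,0.071],[0.035,0,-0.053],1],[[0.14,-0.01,0.083],[0.042,0,-0.065],1],[[0.16,-0.011,0.094],[0.05,0,-0.078],1],[[0.18,-0.013,0.106],[0.056,0,-0.09],1],[[0.193,-0.014,0.114],[0.061,0,-0.098],1],[[0.193,-0.014,0.114],[0.061,0,-0.098],1]]'
cat >> h.py <<'E'
def binpose(p,guess):
    d=[d for d in outline_of(p,'bin')];best=None
    for q in d:
        ys,xs=np.nonzero(q['region'])
        if len(xs)<50: continue
        e=onz(p,(xs.mean(),ys.mean()),90)[:2]-guess[:2]
        if best is None or np.hypot(*e)<best[0]: best=(np.hypot(*e),q['region'],q['conf'])
    m=best[1]
    B=np.array([[x,y,z] for z,w in((0,0),(118,4)) for x in(-60-w,60+w) for y in(-75-w,75+w)],float)
    def cost(v):
        R=Ro.from_euler('z',v[2]-90,degrees=True).as_matrix()
        h=cv2.convexHull(proj(p,B@R.T+[v[0],v[1],0]).astype(np.float32))
        k=np.zeros(m.shape,np.uint8);cv2.fillConvexPoly(k,np.round(h*16).astype(np.int32),1,shift=4)
        return 1-(m&(k>0)).sum()/(m|(k>0)).sum()
    from scipy.optimize import minimize
    r=minimize(cost,guess,method='Nelder-Mead',options=dict(initial_simplex=np.array([guess]*4)+np.array([[0,0,0],[20,0,0],[0,20,0],[0,0,8]]),xatol=.3,fatol=1e-4))
    return r.x,1-r.fun,best[2]
E
python3 - <<'E'
from h import *
o=status.get_obs();h=np.degrees(np.arctan2(-o['orientation'][0,1]*-1,0)) ;y=o['orientation'][:,1];H=np.degrees(np.arctan2(y[0],-y[1]))
c=o['position'][:2]+84*np.array([np.cos(np.radians(H)),np.sin(np.radians(H))]);print(o['position'],H,c,o['ft_force'])
for n in('top','scene'):
    p=read_camera(n);print(n,binpose(p,[*c,H]))
E
```

```text
t: 7.28
position: [534.2, 84.0, 28.4]
orientation: [[0.025, 1.0, 0.017], [0.866, -0.03, 0.499], [0.499, 0.002, -0.866]]
ft_force: [-0.7, 0.5, 0.4]
width: 87.7
[534.229  84.03   28.427] 88.26591608842857 [536.771 167.991] [-0.729  0.481  0.398]
top (array([538.204, 168.401,  88.22 ]), np.float64(0.8563749731240593), 0.73)
scene (array([539.014, 176.6  ,  91.786]), np.float64(0.7200105457421566), 0.9)
```

```bash
python3 - <<'E'
from h import *
for k in (.25,.5,.75,1):
    h=88.3+k*6.5;c=np.array([537,168])*(1-k)+np.array([542,356])*k;h2=np.radians(h)
    X=c-85*np.array([np.cos(h2),np.sin(h2)]);print(go([*X,28],Rpush(h)))
E
```

```text
(array([0.041, 0.003, 0.023]), array([ 0.014,  0.   , -0.026]))
(array([0.082, 0.006, 0.047]), array([ 0.029,  0.   , -0.051]))
(array([0.123, 0.008, 0.07 ]), array([ 0.043,  0.   , -0.075]))
(array([0.164, 0.01 , 0.094]), array([ 0.057,  0.   , -0.1  ]))
```

```bash
python3 -m inch '[[[0.014,0.001,0.008],[0.005,0,-0.009],1],[[0.029,0.002,0.017],[0.01,0,-0.018],1],[[0.046,0.003,0.026],[0.016,0,-0.029],1],[[0.064,0.004,0.037],[0.022,0,-0.04],1],[[0.082,0.006,0.047],[0.029,0,-0.051],1],[[0.1,0.007,0.057],[0.035,0,-0.062],1],[[0.118,0.008,0.067],[0.042,0,-0.073],1],[[0.134,0.009,0.077],[0.047,0,-0.083],1],[[0.147,0.009,0.084],[0.052,0,-0.09],1],[[0.156,0.01,0.089],[0.055,0,-0.096],1],[[0.162,0.01,0.092],[0.057,0,-0.1],1],[[0.162,0.01,0.092],[0.057,0,-0.1],1]]'
python3 -m inch '[[[-0.022,0,-0.013],[0,0,0],1],[[-0.04,0,-0.023],[0,0,0],1],[[-0.05,0,-0.1],[0,0,0],1],[[0.0,0,-0.19],[0,0,0],1],[[0.0,0,-0.25],[0,0,0],1],[[0.0,0,-0.25],[0,0,0],1]]'
python3 - <<'E'
from h import *
for n in('top','scene'):
    p=read_camera(n);print(n,binpose(p,[542,356,95.]))
    cv2.imwrite(f'pics/{n}3.png',cv2.resize(p['image'][130:330,40:360] if n=='top' else p['image'][140:320,300:480],None,fx=2,fy=2))
E
```

```text
t: 8.98
position: [548.9, 269.9, 29.2]
orientation: [[-0.073, 0.996, -0.043], [0.863, 0.085, 0.499], [0.501, -0.0, -0.866]]
ft_force: [0.2, -0.1, 0.1]
width: 88.1
t: 9.72
position: [560.0, 141.9, 248.5]
orientation: [[-0.071, 0.997, -0.039], [0.863, 0.081, 0.499], [0.5, 0.002, -0.866]]
ft_force: [2.0, 0.8, -0.5]
width: 87.9
top (array([543.361, 354.861,  94.679]), np.float64(0.9655519742143432), 0.86)
scene (array([546.592, 356.659,  97.465]), np.float64(0.6468596059113301), 0.89)
```

View pics/top3.png

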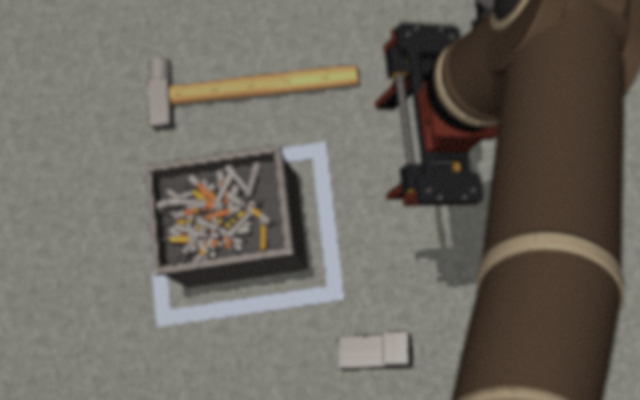

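The bin sits in the outline: fitted at (543,355), heading 94.7°, against (542,356) and 94.8°. It only looks shifted left because of perspective. Next I fit the rib silhouette and measure the lens a second time.

```bash
python3 - <<'E'
from h import *
from scipy.optimize import minimize
s=read_camera('scene');t=read_camera('top')
B=np.array([[x,y,z] for x,z in((-97,0),(-97,88),(123,42),(123,0)) for y in(-10,10)],float)
M=[]
for p in(s,t):
    L=[]
    for n in('tapered_rib',):
        for q in outline_of(p,n):
            ys,xs=np.nonzero(q['region']);
            if len(xs)<50: continue
            X=onz(p,(xs.mean(),ys.mean()),50)[:2];print(n,q['conf'],len(xs),X);L.append((np.hypot(*(X-[478,-385])),q['region']))
    M.append((p,min(L,key=lambda a:a[0])[1]))
def cost(v,sel):
    R=Ro.from_euler('z',v[2]-180,degrees=True).as_matrix();e=0
    for p,m in sel:
        h=cv2.convexHull(proj(p,B@R.T+[v[0],v[1],18]).astype(np.float32));k=np.zeros(m.shape,np.uint8)
        cv2.fillConvexPoly(k,np.round(h*16).astype(np.int32),1,shift=4);e+=1-(m&(k>0)).sum()/(m|(k>0)).sum()
    return e/len(sel)
g=[480,-373,80]
for sel in(M,M[:1],M[1:]):
    r=minimize(cost,g,args=(sel,),method='Nelder-Mead',options=dict(initial_simplex=np.array([g]*4)+np.array([[0,0,0],[12,0,0],[0,12,0],[0,0,5]]),xatol=.2,fatol=1e-4));print(r.x,1-r.fun)
for n in('lens','rib_face','rib_front_end'):
    a=[d['xy'] for d in landmark_of(s,n)];b=[d['xy'] for d in landmark_of(t,n)]
    for i in a:
        for j in b:
            X=tri([(s,i),(t,j)]);e=np.linalg.norm(proj(s,X)-i)+np.linalg.norm(proj(t,X)-j)
            if e<8: print(n,i,j,X,e)
k=lambda p,x,y,w,h,f:cv2.resize(p['image'][y:y+h,x:x+w],(w*f,h*f),interpolation=cv2.INTER_CUBIC)
cv2.imwrite('pics/lens.png',np.hstack([k(s,395,255,80,60,5),k(t,270,80,80,60,5)]))
E
```

```text
tapered_rib 0.93 1848 [ 786.804 -320.183]
tapered_rib 0.71 1656 [ 207.153 -339.357]
tapered_rib 0.56 1839 [ 482.873 -377.945]
tapered_rib 0.96 1379 [ 482.819 -383.923]
tapered_rib 0.79 1240 [ 771.639 -314.832]
tapered_rib 0.57 1340 [ 190.399 -336.445]
tapered_rib 0.39 1317 [708.245 349.261]
[ 484.091 -374.95    80.381] 0.9136429720106833
[ 484.897 -373.06    80.463] 0.9323076923076923
[ 482.691 -376.049   81.358] 0.916499665998664
rib_face [371.2, 432.2] [431.4, 126.5] [ 789.904 -324.939   35.407] 1.9086136418621864
rib_face [150.4, 320.0] [462.1, 373.8] [ 187.284 -330.264   39.909] 1.0738433871522188
rib_front_end [269.6, 356.0] [428.5, 234.7] [ 508.557 -282.031   66.909] 0.39306741948048385
rib_front_end [113.8, 321.3] [494.1, 408.8] [ 109.796 -385.833   52.358] 4.676910464698565
```

View pics/lens.png

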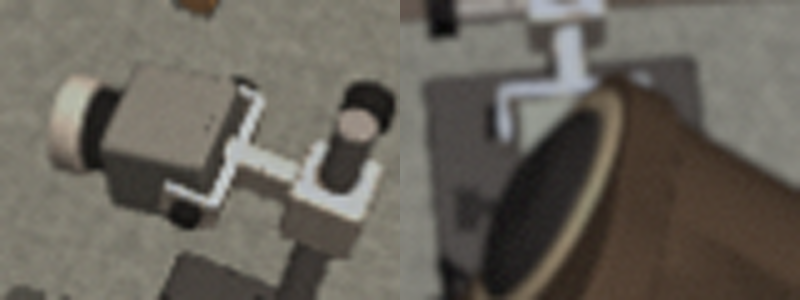

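```bash
python3 - <<'E'
from h import *
print(go([484,-375,200],Rpush(80.5,0)))
t=[ ]
s=read_camera('scene');a=onz(s,(432,297.4),210);b=onz(s,(443.6,272),210);print(a,b,(a+b)/2)
E
```

```text
(array([-0.466, -0.119, -0.217]), array([-0.067, -0.521,  0.245]))
[795.259 -47.886 210.   ] [793.495  27.024 210.   ] [794.377 -10.431 210.   ]
```

```bash
python3 -m inch '[[[-0.05,-0.013,-0.024],[0,-0.05,0.03],0.6],[[-0.1,-0.026,-0.048],[-0.01,-0.12,0.06],0.6],[[-0.15,-0.04,-0.072],[-0.02,-0.18,0.08],0.6],[[-0.2,-0.052,-0.095],[-0.03,-0.23,0.1],0.6],[[-0.25,-0.065,-0.118],[-0.035,-0.28,0.13],0.6],[[-0.3,-0.078,-0.142],[-0.043,-0.34,0.16],0.6],[[-0.35,-0.09,-0.166],[-0.05,-0.4,0.19],0.6],[[-0.41,-0.104,-0.19],[-0.06,-0.46,0.21],0.6],[[-0.466,-0.119,-0.217],[-0.067,-0.521,0.245],0.6],[[-0.466,-0.119,-0.217],[-0.067,-0.521,0.245],0.6],[[-0.466,-0.119,-0.217],[-0.067,-0.521,0.245],0.6],[[-0.466,-0.119,-0.217],[-0.067,-0.521,0.245],0.6]]'
python3 - <<'E'
from h import *
print(status.get_obs()['joint_pos'])
s=read_camera('scene');t=read_camera('top')
a=[(d['xy'],d['conf']) for d in landmark_of(s,'lens')];b=[(d['xy'],d['conf']) for d in landmark_of(t,'lens')];print(a,b)
if a and b:print(tri([(s,a[0][0]),(t,b[0][0])]))
k=lambda p,x,y,w,h,f:cv2.resize(p['image'][y:y+h,x:x+w],(w*f,h*f),interpolation=cv2.INTER_CUBIC)
cv2.imwrite('pics/lens2.png',np.hstack([k(s,395,250,40,60,10),k(t,286,85,40,60,10)]))
print(go([484,-375,120],Rpush(80.5,0)),go([484,-375,47],Rpush(80.5,0)))
E
```

```text
t: 11.98
position: [485.1, -373.3, 199.9]
orientation: [[0.163, 0.987, 0.001], [0.987, -0.163, 0.002], [0.002, 0.0, -1.0]]
ft_force: [0.4, -0.4, -0.3]
width: 53.0
[  4.469  27.257  40.412  96.897 -19.556  63.121  41.32 ]
[([410.2, 282.0], 0.63)] [([308.8, 134.4], 0.7)]
[730.733 -17.815 182.438]
(array([-0.001, -0.001,  0.08 ]), array([ 0.001, -0.001,  0.001])) (array([-0.001, -0.001,  0.153]), array([ 0.001, -0.001,  0.001]))
```

View pics/lens2.png

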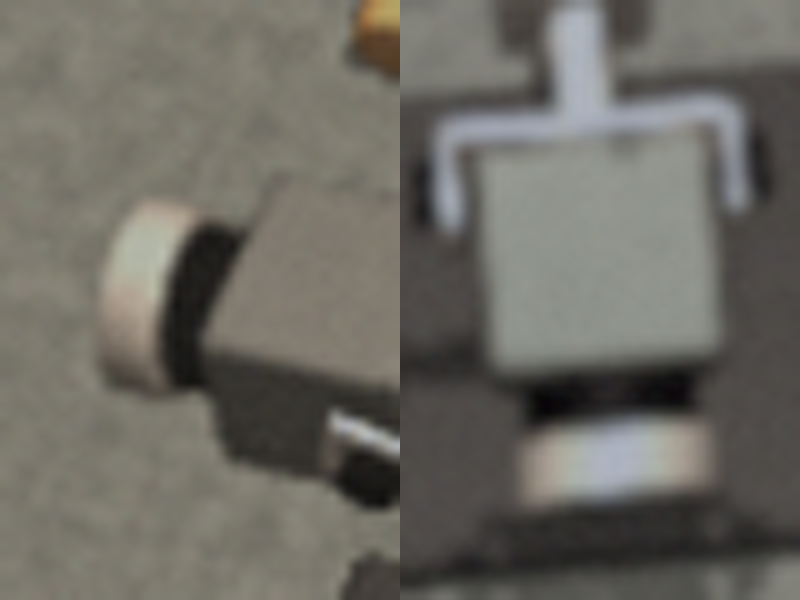

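```bash
cat > lens.py <<'E'
from h import *
from scipy.optimize import least_squares
s=read_camera('scene');t=read_camera('top')
K=[(s,(432,297.4),-1),(s,(443.6,272),1),(t,(321.8,102),-1),(t,(289,105),1)]
F=[(s,q) for q in[(409.8,270),(406.5,273.5),(404.8,280),(405,285),(406,288)]]+[(t,q) for q in[(298,135),(307.7,135.4),(317.2,134.5)]]
L=[(s,(409.2,280)),(t,(308.7,135))]
E=[((294.5,100.5),(316.8,99)),((295.2,122),(318.2,121.2))]
for a,b in E:
    d=onz(t,a,222)-onz(t,b,222);print('edge yaw',np.degrees(np.arctan2(d[1],d[0]))-90)
def model(v):
    R=Ro.from_euler('ZY',[v[2],-v[3]],degrees=True).as_matrix();S=np.array([v[0],v[1],210]);return S,R,S-70*R[:,0]
def res(v):
    S,R,C=model(v);r=[]
    for p,q,g in K: r+=list((proj(p,S+g*v[4]*R[:,1])[0]-q)/1.5)
    for p,q in F:
        c,d=ray(p,q);X=c+d*((C-c)@R[:,0])/(d@R[:,0]);r.append((np.linalg.norm(X-C)-22.5)/2)
    for p,q in L: r+=list((proj(p,C)[0]-q)/1.5)
    for a,b in E:
        d=onz(t,a,222)-onz(t,b,222);r.append((np.degrees(np.arctan2(d[1],d[0]))-90-v[2])/2)
    return r
r=least_squares(res,[794,-15,0,13,35],loss='soft_l1')
S,R,C=model(r.x);print(r.x,r.cost);print(np.array(r.fun));print('C',C,'view',C-180*R[:,0],R)
J=r.jac;print('sig',np.sqrt(np.diag(np.linalg.inv(J.T@J))))
E
python3 lens.py
python3 -m inch '[[[-0.001,-0.001,0.05],[0,0,0],0.6],[[-0.001,-0.001,0.09],[0,0,0],0.6],[[-0.001,-0.001,0.12],[0,0,0],0.6],[[-0.001,-0.001,0.14],[0,0,0],0.6],[[-0.001,-0.001,0.153],[0,0,0],0.6],[[-0.001,-0.001,0.153],[0,0,0],0.6]]'
```

```text
edge yaw 0.13201830705830275
edge yaw -1.8984775117836108
[792.432 -16.78   -1.458  16.093  36.081] 14.030454050449345
[-1.622  0.688 -0.865  1.663  0.029 -0.266 -0.082 -1.349 -1.066 -2.362
 -3.857 -3.122 -0.088 -1.172  0.406  1.898 -1.099 -0.904 -1.306 -0.438
  0.795 -0.22 ]
C [725.196 -15.069 190.597] view [552.306 -10.668 140.702] [[ 0.961  0.025 -0.277]
 [-0.024  1.     0.007]
 [ 0.277  0.     0.961]]
sig [0.605 1.593 1.377 2.013 2.103]
t: 13.02
position: [483.4, -375.1, 46.8]
orientation: [[0.165, 0.986, 0.0], [0.986, -0.165, 0.001], [0.001, -0.0, -1.0]]
ft_force: [0.5, -0.3, 0.5]
width: 52.5
```

```bash
python3 -m inch '[[[0,0,0],[0,0,0],0.3],[[0,0,0],[0,0,0],0.1],[[0,0,0],[0,0,0],0],[[0,0,0],[0,0,0],0],[[0,0,0],[0,0,0],0],[[0,0,0],[0,0,0],0],[[0,0,0],[0,0,0],0]]'
python3 -m inch '[[[0,0,-0.01],[0,0,0],0],[[0,0,-0.03],[0,0,0],0],[[0,0,-0.06],[0,0,0],0],[[0,0,-0.1],[0,0,0],0],[[0,0,-0.15],[0,0,0],0],[[0,0,-0.19],[0,0,0],0],[[0,0,-0.19],[0,0,0],0],[[0,0,-0.19],[0,0,0],0]]'
```

```text
t: 13.9
position: [483.7, -375.1, 47.2]
orientation: [[0.165, 0.986, 0.001], [0.986, -0.165, 0.001], [0.001, 0.001, -1.0]]
ft_force: [-0.3, 1.8, 6.2]
width: 19.7
t: 14.9
position: [483.3, -374.9, 237.2]
orientation: [[0.164, 0.986, 0.001], [0.986, -0.164, 0.001], [0.001, 0.001, -1.0]]
ft_force: [0.3, -0.2, -1.2]
width: 19.7
```

```bash
cat > tg.py <<'E'
from h import *
import sys
V=np.array(eval(sys.argv[1]),float);yaw,pit,up=map(float,sys.argv[2:5]);off=np.array(eval(sys.argv[5])) if len(sys.argv)>5 else np.array([0,10,-5.])
W=Ro.from_euler('ZY',[yaw,-pit],degrees=True).as_matrix()
R=np.c_[W[:,1],W[:,0],-W[:,2]];P=V-R@off;print(P,go(P+[0,0,up],R),go(P,R))
E
python3 tg.py '[552.3,-10.7,140.7]' -1.5 16 90
```

```text
[544.068 -10.484 133.137] (array([ 0.369, -0.   ,  0.015]), array([-0.278,  0.018, -0.138])) (array([ 0.369, -0.   ,  0.105]), array([-0.278,  0.018, -0.138]))
```

```bash
python3 -m inch '[[[0.03,0,0],[0,0,0],0],[[0.07,0,0],[-0.03,0,-0.015],0],[[0.115,0,0.002],[-0.08,0.005,-0.04],0],[[0.16,0,0.004],[-0.12,0.008,-0.06],0],[[0.205,0,0.006],[-0.16,0.01,-0.08],0],[[0.25,0,0.008],[-0.2,0.012,-0.1],0],[[0.295,0,0.01],[-0.23,0.014,-0.115],0],[[0.33,0,0.012],[-0.26,0.016,-0.13],0],[[0.355,0,0.014],[-0.278,0.018,-0.138],0],[[0.369,0,0.015],[-0.278,0.018,-0.138],0],[[0.369,0,0.04],[-0.278,0.018,-0.138],0],[[0.369,0,0.065],[-0.278,0.018,-0.138],0]]'
python3 tg.py '[552.3,-10.7,140.7]' -1.5 16 0
```

```text
t: 16.4
position: [543.9, -11.1, 171.7]
orientation: [[0.027, 0.961, 0.275], [1.0, -0.026, -0.008], [-0.0, 0.275, -0.962]]
ft_force: [-0.3, 1.1, -0.3]
width: 19.8
[544.068 -10.484 133.137] (array([ 0.001, -0.01 ,  0.037]), array([-0.001,  0.001, -0.001])) (array([ 0.001, -0.01 ,  0.037]), array([-0.001,  0.001, -0.001]))
```

```bash
python3 -m inch '[[[0,-0.004,0.012],[0,0,0],0],[[0,-0.007,0.025],[0,0,0],0],[[0.001,-0.01,0.033],[0,0,0],0],[[0.001,-0.01,0.037],[0,0,0],0],[[0.001,-0.01,0.037],[0,0,0],0],[[0.001,-0.01,0.037],[0,0,0],0]]'
python3 - <<'E'
from h import *
s=read_camera('scene');t=read_camera('top');o=status.get_obs()
R=o['orientation'];rib=lambda q:o['position']+R@np.array([-q[0],q[1],-(q[2]-29)])
for n,q in(('rib_face',(0,10,34)),('rib_front_end',(-97,10,44))):
    print(n,rib(q),proj(s,rib(q)),[(d['xy'],d['conf']) for d in landmark_of(s,n)][:4],proj(t,rib(q)),[(d['xy'],d['conf']) for d in landmark_of(t,n)][:3])
print('bin',binpose(t,[542,356,95.]))
im=s['image'].copy()
for q in((-97,10,0),(-97,10,88),(123,10,42),(123,10,0),(0,10,34)): cv2.circle(im,tuple(int(a) for a in proj(s,rib(q))[0]),2,(0,0,255),-1)
im2=t['image'].copy()
for q in((-97,10,88),(123,10,42),(0,10,34)): cv2.circle(im2,tuple(int(a) for a in proj(t,rib(q))[0]),2,(0,0,255),-1)
cv2.imwrite('pics/end.png',np.hstack([cv2.resize(im[200:350,280:460],None,fx=2.2,fy=2.2),cv2.resize(im2[90:240,225:405],None,fx=2.2,fy=2.2)]))
E
```

```text
t: 17.15
position: [544.8, -10.2, 133.9]
orientation: [[0.027, 0.961, 0.275], [1.0, -0.026, -0.008], [-0.0, 0.275, -0.961]]
ft_force: [-0.4, -0.4, -0.5]
width: 19.8
rib_face [552.937 -10.374 141.42 ] [[340.801 260.469]] [([367.4, 434.5], 0.87), ([152.1, 320.1], 0.74), ([341.4, 260.9], 0.71)] [[310.117 216.079]] [([432.9, 127.8], 0.76), ([464.9, 377.9], 0.65)]
rib_front_end [552.795  86.667 151.013] [[358.451 230.257]] [([413.5, 442.1], 0.61), ([114.1, 321.9], 0.56), ([342.3, 266.9], 0.21)] [[265.801 218.049]] [([494.2, 408.4], 0.79), ([420.9, 90.5], 0.63), ([263.9, 216.0], 0.53)]
bin (array([543.406, 353.035,  94.797]), np.float64(0.9688951726923853), 0.65)
```

View pics/end.png

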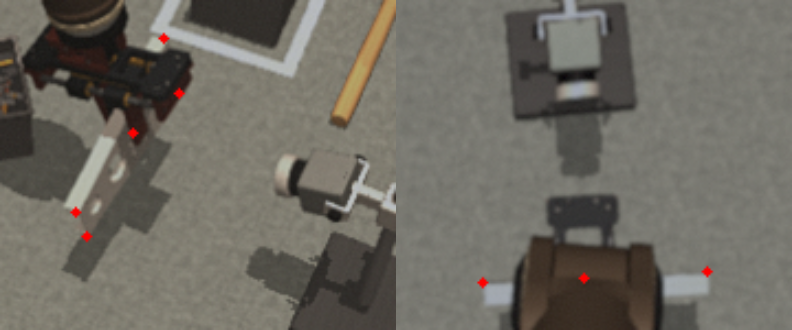

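Last picture: the rib is level in the gripper. The predicted corners fall on the seen ones within 2 px, with front top at (483,282) in the crop and tail at (707,271). The smooth face is towards the lens and nothing else is near. I hand in.

```bash
python3 -m inch '[[[0,0,0],[0,0,0],0],[[0,0,0],[0,0,0],0],[[0,0,0],[0,0,0],0],[[0,0,0],[0,0,0],0]]'; python3 -c "
from cell import ticket;print(ticket.sign_off())"
```

```text
t: 18.0
position: [544.5, -10.1, 133.5]
orientation: [[0.027, 0.961, 0.275], [1.0, -0.026, -0.008], [-0.0, 0.275, -0.961]]
ft_force: [0.9, -0.3, -0.6]
width: 19.7
the job is handed in; nothing more can be done
None
```

The bin is in its taped outline and the tapered rib is held in front of the camera. I handed the job in at t = 18 s; the hand-in gave no verdict.

- **Bin:** I pushed it low on its -y wall with the open fingers tilted so the tips led. The last fit from the top view put it at (543, 353) with heading 94.8°, against the outline's measured centre (542, 356) and 94.8°. The scene-camera fits overlapped poorly (0.65) and read up to 3° and 5 mm differently. I trusted the top view (0.97 overlap).
- **Rib:** I gripped it at the stiffener (19.7 mm opening) and lifted it out of the rack. Its face middle is computed at (553, -10, 141), against the estimated view point (552, -11, 141). The predicted rib points matched the pictures to about 1–3 px, except for one low-confidence front-end detection in the scene view that lay far off.
- **Least certain:** The camera's setting was fitted at 16° down (±2°) and yaw -1.5° (±1.5°). The network's two triangulated lens heights disagreed (192 and 182 mm, the second implying a tilt outside the stated range), and some ring-edge points were off by up to 8 mm. I estimate this leaves the rib within 20 mm and 7°, but could not confirm it.
- **Other objects:** I did not measure the other ribs, bucking bar or hammer again after the moves. The pictures showed no contact with them. During the grip the wrist read a brief 6 N, which was gone once the rib was lifted.

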